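# Griddle thermostat probe check

### The job

Run the probe check on the griddle's thermostat: take the test pin from its wooden block, press the yellow test button at the bottom of the small round recess in the control deck fully down with the pin's tip, and stand the pin back in its block. Then take the temperature probe by its head and draw it straight up, without forcing it sideways, until the blue band on its stem is just clear of the brass collar (about 45 mm), and finish there, still holding the probe steady and half drawn, with its stem straight in the well. Leave the bacon press, glass dish, plate and flipper where they are.

Things in the scene. Friction and masses are not known exactly. Their poses are not given: they have to be found in the camera images.
- well (a point): Centre of the flat top (36 mm across) of the brass collar, 107 mm above the island. The collar stands 12 mm above the griddle's dark plate near the plate's right edge, beside the black control deck. The thermowell's vertical bore goes down from here: 11 mm in diameter, 92 mm deep. z axis up, x to the griddle's back, y to its left.
- probe_head (a point): Centre of the probe's head, on its axis: an upright black cylinder 24 mm in diameter, 60 mm tall with the steel flange (30 mm across, 5 mm thick) at its foot. This point is 30 mm above the head's underside, which at the start rests on the collar: 30 mm above well. z up along the probe. Loose, 0.08 to 0.17 kg; it drops back if let go.
- probe: The temperature probe; origin on its axis at the head's underside, z up towards the head. Below the origin a steel stem, 10 mm in diameter and 84 mm long with a short tapered tip, stands in the well; a blue band goes round it from 28 to 38 mm below the origin, hidden in the well at the start.
- griddle: The fixed griddle, 320 mm deep (x), 440 mm wide (y), plate 95 mm above the island, black control deck along its right side, splash guards 45 mm above the plate along the back and left edges. Origin on the island under its centre; z up, x to its back, y to its left.
- recess (a point): Centre of the mouth of the round recess in the black control deck (deck 103 mm above the island), ringed with bright metal, 15 mm in diameter. The top of the yellow test button lies 6 mm straight below this point; too narrow for a finger.
- test_button_cap (a joint): Travel of the yellow test button in m: 0 is up, 0.004 is fully down. A spring pushes it back: about 1.2 N to start it, 4.4 N fully down.
- test_pin: The test pin; origin on its axis at the flange's underside, z up towards the handle's end. Below it a steel shank, 7 mm in diameter and slightly thinner and rounded at the end, goes 55 mm down to the tip; it stands in the block's hole at the start.
- pin_handle (a point): Centre of the test pin's upright wooden handle, on its axis: 18 mm in diameter, 70 mm tall with the steel flange (24 mm across, 5 mm thick) at its foot. This point is 36 mm above the flange's underside, which at the start rests on the block. The tip of the shank is 91 mm below this point. Loose, 0.06 kg.
- block_hole (a point): Centre of the hole's mouth in the top of the light wooden pin block, a fixed 70 x 70 mm block 64 mm tall. The hole is vertical, 14 mm in diameter with a chamfered mouth, and goes right through. With the pin in place, pin_handle is 36 mm above this point.
- bacon_press: Cast iron bacon press, 170 x 105 mm, with a wooden bar handle, 70 mm tall, lying on the left part of the griddle's plate; origin under its centre. To be left alone.
- glass_dish: Small green glass dish, 84 mm across, 34 mm tall, on the island to the right of the griddle; origin under its centre. To be left alone.
- plate: White melamine plate, 180 mm across, 18 mm tall, on the island; origin under its centre. To be left alone.
- flipper: Steel burger flipper, 300 mm long with a black handle, lying flat on the island at the robot's right; origin under its middle, x axis towards the blade. To be left alone.
Things that resemble listed ones, but are neither listed nor needed, are in the scene too. Of the things that look like the part that bears block_hole, take the one that is farthest to the robot's left at the start.

How it is judged:
On the way, in this order (a step that is already met when the one before it is completed fails the run):
1. the test button is pressed fully down with the held pin (value of joint test_button_cap above 0.0032 m and contact force between test_pin and test_button_cap above 0.5 N and contact force between the fingers and test_pin above 0.5 N), for 0.1 s.
2. the pin stands in its block again, let go (horizontal distance between pin_handle and block_hole below 0.009 m and z of pin_handle in the frame of block_hole below 0.04 m and angle between test_pin's own z axis and vertical below 0.12 rad and contact force between the fingers and test_pin below 0.05 N), for 0.2 s.
At the end, for the whole second after the job is handed in: The fingers hold the probe still, drawn 38 to 56 mm, axis within 4 mm and 0.042 rad of the well's, pressing on it under 15 N; the pin stands in its block (within 9 mm of the hole's centre, handle centre under 40 mm above the mouth, tilt under 0.12 rad) and the button is up (z of probe_head in the frame of well between 0.068 and 0.086 m and horizontal distance between probe and well below 0.004 m and angle between the z axis of probe and the z axis of well, either way round below 0.042 rad and contact force between the fingers and probe above 1 N and linear speed of probe below 0.01 m/s and contact force between probe and griddle below 15 N and horizontal distance between pin_handle and block_hole below 0.009 m and z of pin_handle in the frame of block_hole below 0.04 m and angle between test_pin's own z axis and vertical below 0.12 rad and value of joint test_button_cap below 0.001 m); the arm keeps its last pose, push and grip.
It fails at once if the probe is drawn 65 mm or more, nearly out of its well (z of probe_head in the frame of well above 0.095 m).
It fails at once if the probe is forced against its well with more than 30 N (contact force between probe and griddle above 30 N).
It fails at once if the test button is pressed with anything but the pin (contact force between any of the fingers, the arm and test_button_cap above 0.3 N).
It fails at once if a bystander is moved more than 15 mm (distance of any of bacon_press, glass_dish, plate, flipper from where it was at the start of the episode above 0.015 m).
It also fails if it takes over 54 s, if anything falls off the work surface, if the arm or the gripper's body presses on something with over 40 N, if the wrist force passes 120 N, or if a joint passes its speed limit or range.

### The arm

A 6-joint arm with a two-finger parallel gripper is mounted at the origin on the work surface. World frame = base frame: x ahead of the robot, y to its left, z up, the work surface at z = 0. Lengths are in m, angles in rad, forces in N, time in s.
With the tool pointing down it reaches from about 0.3 to 0.775 m from the base axis. Payload 14.6 kg.
Tool frame: the origin (TCP) lies at the very end of the fingers, on their centre line; the grasp point (between the pads) lies 19 mm behind it; z points along the fingers, x is the direction in which the jaws open and shut, and the axes are right-handed (so a half turn about z gives the same grasp; the last joint's range is limited). The gripper opens to 85 mm and grips with 20 to 120 N. Pads are 22 mm wide; open, the fingers measure 114 mm over their backs; the gripper's body (76 mm by 85 mm) begins 54 mm behind the grasp point. The pads swing forward as they close: fully open they stand 13 mm farther back than shut.
Start: joints at [-1.22, 0.3, 1.521, -0, 1.321, -0.067], TCP at [0.223, -0.503, 0.231] pointing down, gripper open.
Joint ranges: [-3.03, 3.03], [-0.79, 2.21], [0.23, 2.52], [-1.04, 4.18], [0, 3.07], [-2.55, 2.55]. Speed limits (rad/s): [2.22, 2.22, 2.57, 3.14, 3.14, 3.14].

### API

Orientations are given as [roll, pitch, yaw] about the fixed x, y, z axes, in that order (R = Rz(yaw) Ry(pitch) Rx(roll)).
In Python, from bench import observe, capture, r, finder gives the robot as it stands.
- The arm moves only by the tool move_arm, never from a script. Its argument "moves" is a list that holds one entry, the list of rows, each a list of 7 numbers: the finger opening in mm, from 0 to 85.4, then the shift along the tool's x, y, z in mm, then the turn, a rotation vector about the tool's x, y, z in degrees. A call has exactly 8 rows; each row is the pose to reach, as a shift and turn from the pose measured when the call began, along the tool's axes at that moment; what a row does not reach only later rows make up. A row lasts 1/12 s, in which the tool goes at most 41.7 mm and 7.16 degrees, less where a joint would pass 70% of its speed; a pose out of reach is approached as far as the arm can. A call with a gripper value outside its range is refused whole. The fingers move at their own pace and stop on an object; "force" is the grip in N (left out, the last holds). Time passes only in rows, so rows that repeat a pose let the fingers close, or fill a call up. It gives the time, the measured TCP pose, the force and the opening at its end, in the units of the state.
- observe(): the state, without advancing time (a new reading comes with each control period).
- capture(name): name is "side" or "top" or "wrist"; returns a dict with "color" (480x640x3 uint8, red, green, blue), "fx", "fy", "cx", "cy" (pixels), "extrinsics" (4x4, takes a point from world to camera coordinates). Camera axes: x right, y up, looking along -z (the intrinsics and any distortion apply to the point x, -y, -z); pixel columns grow to the right and rows downward; lengths in m; the calibration is good to about 2 mm. The wrist camera is an equidistant fisheye: a pixel r from the principal point sees the ray r / f radians off the axis. A picture is of the moment at which its call begins. There is no depth.
- r.finish_job(): hands the job in, once; it reports no verdict.
Trained networks look in a picture, given as the dict that the camera call returned (one of the last four; its "shot" number tells which), for a name from the list of things; names that differ only in an ending like _2 or _b are one class to them, and where a whole thing is asked for, a point or a joint stands for the part that bears it (a point fixed in the world has none). Each returns a list of dicts, best first, with "score" (0 to 1); they miss things now and then, are a little off and sometimes report something else, mostly with a low value. They report only what shows in the picture. A call takes as long as a camera call. They do not tell look-alikes from the thing itself.
- finder.outline_of(picture, name): "region" (480x640 bool, what is visible of it) and "centre" ([column, row] in pixels, amid what is visible of it).
The state is a dict: "time": time; "qpos": joint angles; "dq": joint speeds; "tau": joint torques, N m; "eef_pos": TCP position; "orientation": TCP orientation; "force": force on the tool from outside, world axes, zero at the start; "ft_torque": the same for the moment, N m; "grip_width": finger opening in m.
Only numpy, scipy, OpenCV 4.12 (cv2) and the standard library are available. Lean on these libraries where they do the work, as an engineer would, in place of code of your own. Each camera call takes 0.05 s, during which the arm holds its last target. There are 200 camera calls.

## Working session

There is one attempt and no reset: what is moved stays moved. The work goes in short steps, Python scripts to look and compute and a tool call to move; the robot and the scene stay as the last step left them, time stands still between calls to the robot, and variables do not carry over. Pictures are saved under pics/ and viewed, about 8 in all and at most 12, crops included, and the job is handed in when it is done.

Besides the shell and the picture viewer there is one more tool, called by a JSON object that holds its "op" and its "data", one argument or row to a line. move_arm: Moves the arm, as the interface text tells. Its arguments: {"type":"object","properties":{"moves":{"type":"array","items":{"type":"array","items":{"type":"array","items":{"type":"number"}}}},"force":{"type":"number"}},"required":["moves"]}

```bash
mkdir -p pics; ls; cat > h.py <<'E'
import numpy as np, cv2
from bench import observe, capture, r, finder
def save(p,name,crop=None,scale=1):
    im=cv2.cvtColor(p["color"],cv2.COLOR_RGB2BGR)
    if crop: x0,y0,x1,y1=crop; im=im[y0:y1,x0:x1]
    if scale!=1: im=cv2.resize(im,None,fx=scale,fy=scale,interpolation=cv2.INTER_CUBIC)
    cv2.imwrite("pics/"+name,im)
def ray(p,uv,fish=False):
    E=np.array(p["extrinsics"]); R=E[:3,:3]; t=E[:3,3]
    a=(uv[0]-p["cx"])/p["fx"]; b=(uv[1]-p["cy"])/p["fy"]
    if fish:
        th=np.hypot(a,b); s=np.sin(th)/max(th,1e-9); d=np.array([a*s,-b*s,-np.cos(th)])
    else: d=np.array([a,-b,-1.])
    d=R.T@d; return -R.T@t, d/np.linalg.norm(d)
def proj(p,X,fish=False):
    E=np.array(p["extrinsics"]); c=E[:3,:3]@np.asarray(X,float)+E[:3,3]; x,y,z=c[0],-c[1],-c[2]
    if fish:
        rr=np.hypot(x,y); th=np.arctan2(rr,z); k=th/max(rr,1e-9)
    else: k=1/z
    return np.array([p["cx"]+p["fx"]*x*k,p["cy"]+p["fy"]*y*k])
def tri(rays):
    A=sum(np.eye(3)-np.outer(d,d) for o,d in rays); b=sum((np.eye(3)-np.outer(d,d))@o for o,d in rays)
    X=np.linalg.solve(A,b); return X,[np.linalg.norm((np.eye(3)-np.outer(d,d))@(X-o)) for o,d in rays]
def onz(p,uv,z,fish=False):
    o,d=ray(p,uv,fish); return o+d*(z-o[2])/d[2]
E
python3 - <<'E'
from h import *
s=observe(); print({k:np.round(v,3) for k,v in s.items()})
P={n:capture(n) for n in("side","top","wrist")}
for n,p in P.items(): print(n,p["fx"],p["cx"],p["cy"],np.round(np.array(p["extrinsics"]),3).tolist(),[k for k in p])
for n in("side","top"):
    save(P[n],n+"0.png")
for n,p in P.items():
    for t in("probe","test_pin","recess","well","block_hole","griddle","probe_head","pin_handle","test_button_cap"):
        try:
            print(n,t,[(round(o["score"],2),np.round(o["centre"]).tolist(),int(o["region"].sum())) for o in finder.outline_of(p,t)[:4]])
        except Exception as e: print(n,t,e)
E
```

```text
pics
{'time': np.float64(0.0), 'qpos': array([-1.22 ,  0.3  ,  1.522, -0.   ,  1.321, -0.067]), 'dq': array([ 0.   , -0.   , -0.   , -0.003,  0.001, -0.   ]), 'tau': array([-0.0000e+00, -5.4350e+01, -3.6179e+01, -0.0000e+00,  4.0000e-03,
        0.0000e+00]), 'eef_pos': array([ 0.223, -0.502,  0.231]), 'orientation': array([-3.142e+00,  1.000e-03, -1.153e+00]), 'force': array([ 0.14 , -0.328,  0.329]), 'ft_torque': array([-0.007,  0.034,  0.   ]), 'grip_width': np.float64(0.085)}
side 483.9192182372117 310.32051273893256 241.3764179794418 [[-0.995, -0.098, 0.018, 0.483], [0.08, -0.675, 0.734, -0.16], [-0.059, 0.732, 0.679, -1.394], [0.0, 0.0, 0.0, 1.0]] ['color', 'fx', 'fy', 'cx', 'cy', 'extrinsics', 'shot']
top 557.18717183265 322.2691121199334 248.3787916278785 [[0.025, -1.0, 0.002, -0.072], [0.997, 0.025, 0.069, -0.483], [-0.069, -0.0, 0.998, -1.598], [0.0, 0.0, 0.0, 1.0]] ['color', 'fx', 'fy', 'cx', 'cy', 'extrinsics', 'shot']
wrist 371.64829954431775 319.8014844908159 240.44453222131438 [[0.406, -0.914, -0.001, -0.55], [0.867, 0.386, -0.314, 0.042], [0.288, 0.127, 0.949, -0.381]
[... 549 characters left out ...]
robe [(0.31, [350.0, 176.0], 611)]
top test_pin [(0.7, [211.0, 211.0], 17663)]
top recess [(0.6, [210.0, 211.0], 18152)]
top well [(0.86, [209.0, 213.0], 17684)]
top block_hole [(0.76, [454.0, 281.0], 826), (0.65, [438.0, 340.0], 839), (0.59, [394.0, 260.0], 617)]
top griddle [(0.56, [213.0, 210.0], 17801), (0.35, [395.0, 259.0], 64), (0.17, [482.0, 230.0], 1052)]
top probe_head []
top pin_handle [(0.53, [394.0, 260.0], 62)]
top test_button_cap []
wrist probe []
wrist test_pin [(0.25, [407.0, 58.0], 2415)]
wrist recess []
wrist well []
wrist block_hole [(0.78, [225.0, 166.0], 7220), (0.56, [318.0, 18.0], 3407)]
wrist griddle []
wrist probe_head []
wrist pin_handle []
wrist test_button_cap []
```

View pics/top0.png

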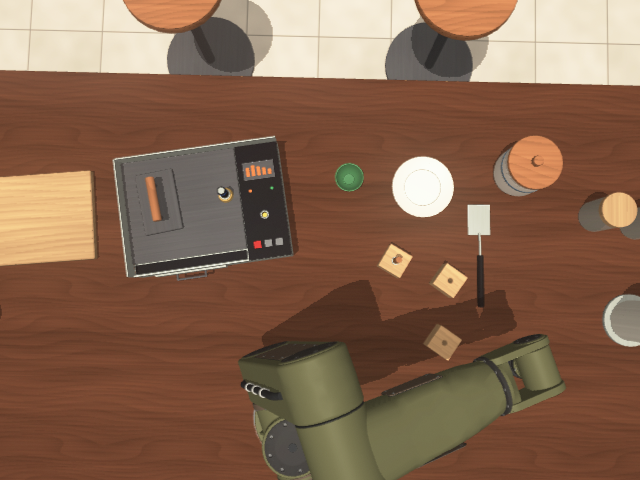

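View pics/side0.png

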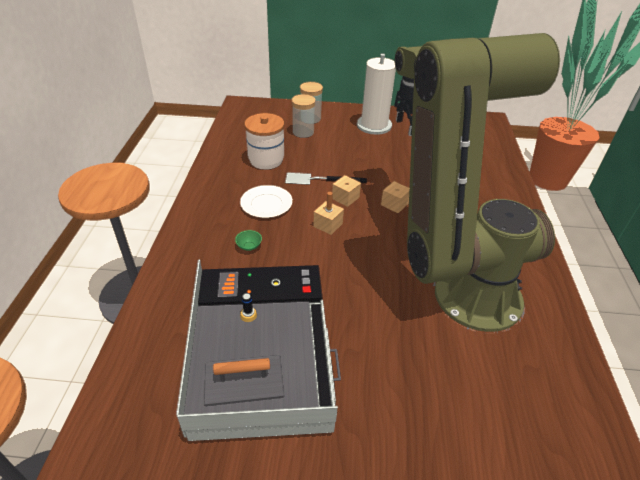

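Top view: three look-alike blocks at (395,260) with the pin in it, (450,281) and (443,341). The image's left is the robot's left, so (395,260) is farthest left, and it also bears the pin. It matches (328,217) in the side view. The probe is at top (224,193) and side (247,305), and the recess at top (265,214) and side (276,283). I'll confirm these in one enlarged crop.

```bash
python3 - <<'E'
from h import *
t=capture("top"); s=capture("side")
def c(p,x,y,w=50,h=37): 
    im=cv2.cvtColor(p["color"],cv2.COLOR_RGB2BGR)[y-h:y+h,x-w:x+w]; return cv2.resize(im,(400,296),interpolation=cv2.INTER_CUBIC)
cv2.imwrite("pics/mos.png",np.vstack([np.hstack([c(t,240,205),c(t,400,260)]),np.hstack([c(s,260,300),c(s,330,210)])]))
a=tri([ray(t,(265,214)),ray(s,(276,283))]);print("recess",a)
print("probe", tri([ray(t,(224,193)),ray(s,(247.5,304))]))
print("pin",tri([ray(t,(396,259)),ray(s,(328.5,202))]))
E
```

```text
recess (array([0.5696254 , 0.10069275, 0.09722824]), [np.float64(0.0008863964540415912), np.float64(0.000886396454041702)])
probe (array([0.62100689, 0.20975421, 0.13326477]), [np.float64(0.0007512742861738834), np.float64(0.0007512742861739656)])
pin (array([ 0.45465061, -0.26329883,  0.09754112]), [np.float64(0.00046215011115557225), np.float64(0.0004621501111554639)])
```

View pics/mos.png

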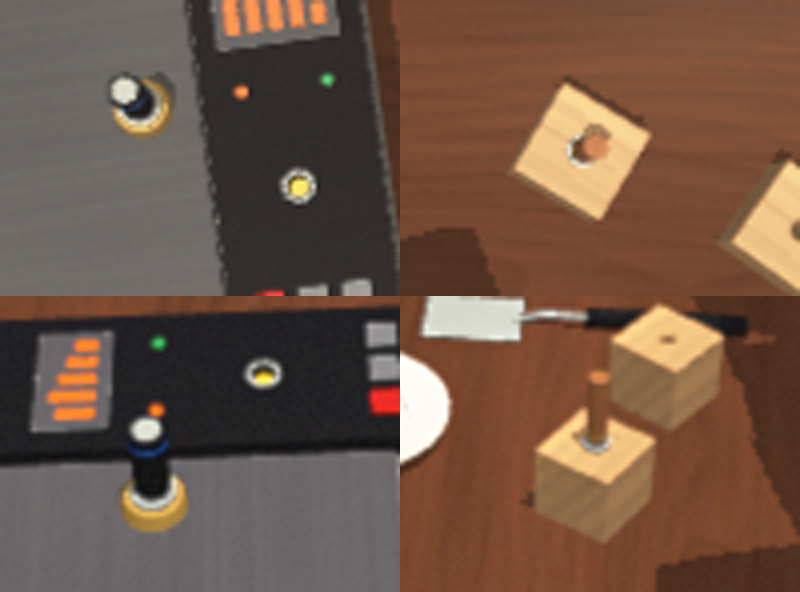

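The crops show pin top at (398.5,259.7), pin top side (329.5,193.5), recess ring (264.6,214.5)/(275.8,282.5), probe cap (221.2,190.5)/(246.5,296.5) and collar (225.2,194.5)/(248.7,314.5). The leftmost block, which bears the pin, is confirmed.

```bash
python3 - <<'E'
from h import *
t=capture("top"); s=capture("side")
for n,a,b,z in [("recess",(264.6,214.5),(275.8,282.5),.103),("probetop",(221.2,190.5),(246.5,296.5),.167),("collar",(225.2,194.5),(248.7,314.5),.110),("pintop",(398.5,259.7),(329.5,193.5),.135),("pinfl",(396.3,260.5),(329,209.3),.067),("blk",(395.75,261),(328.6,210.5),.064)]:
    X,e=tri([ray(t,a),ray(s,b)]); print(n,X.round(4),np.round(e,4),onz(t,a,z).round(4),onz(s,b,z).round(4))
# griddle yaw from top deck corners (front/back right edges) at z=.1
a=onz(t,(275,137),.10);b=onz(t,(297,256),.10);print(a,b,np.degrees(np.arctan2(*(a-b)[1::-1])))
c=[onz(t,(350+(u-400)/4,223+v/4),.064)[:2] for u,v in[(567,82),(651,134),(601,220),(512,172)]]
for i in range(4): d=c[(i+1)%4]-c[i];print(np.linalg.norm(d),np.degrees(np.arctan2(d[1],d[0])))
o=observe();from scipy.spatial.transform import Rotation as R
print(R.from_euler('xyz',o["orientation"]).as_matrix().round(3),o["eef_pos"])
E
```

```text
recess [0.5689 0.1015 0.1   ] [0.0002 0.0002] [0.5684 0.1012 0.103 ] [0.5686 0.1042 0.103 ]
probetop [0.6217 0.2118 0.1638] [0. 0.] [0.6212 0.2112 0.167 ] [0.6209 0.2145 0.167 ]
collar [0.6215 0.2128 0.0965] [0.0007 0.0007] [0.62   0.2104 0.11  ] [0.6178 0.2233 0.11  ]
pintop [ 0.4522 -0.2658  0.1297] [0.0005 0.0005] [ 0.4514 -0.2651  0.135 ] [ 0.4524 -0.2588  0.135 ]
pinfl [ 0.4521 -0.2687  0.0635] [0.0006 0.0006] [ 0.4526 -0.2683  0.067 ] [ 0.4513 -0.2643  0.067 ]
blk [ 0.452  -0.2678  0.059 ] [0.0005 0.0005] [ 0.4513 -0.2671  0.064 ] [ 0.4523 -0.2617  0.064 ]
[0.78672418 0.07955287 0.1       ] [0.45637474 0.00890221 0.1       ] 12.071787740024583
0.06921494448579758 -120.52374469313892
0.07013304472173774 150.81799036535276
0.07066793672113342 63.01298765440551
0.07447391363105352 -30.27462989200558
[[ 0.406 -0.914  0.   ]
 [-0.914 -0.406 -0.   ]
 [ 0.    -0.    -1.   ]] [ 0.2231651  -0.50269036  0.23129014]
```

{"op": "move_arm", "data": {
  "moves": [
    [[85,-15,-38,5,0,0,0],[85,-31,-76,10,0,0,0],[85,-46,-114,15,0,0,0],[85,-62,-152,20,0,0,0],[85,-77,-190,25,0,0,0],[85,-92,-228,30,0,0,0],[85,-108,-266,30,0,0,0],[85,-122.7,-304.4,30,0,0,0]]
  ],
  "force": 25
}}

```text
time: 2.37
eef_pos: [0.4526, -0.2652, 0.2012]
orientation: [3.141, 0.0, -1.153]
force: [1.1, -1.0, 0.6]
grip_width: 0.085
```

```bash
python3 - <<'E'
from h import *
o=observe();print(o["eef_pos"],o["orientation"],o["time"],o["qpos"])
w=capture("wrist"); save(w,"w1.png")
for n in("pin_handle","test_pin","block_hole"):
    print(n,[(round(q["score"],2),np.round(q["centre"],1).tolist(),int(q["region"].sum())) for q in finder.outline_of(w,n)[:3]])
for X in [(.4515,-.267,.064),(.4515,-.267,.1),(.4515,-.267,.134)]: print(proj(w,X,True).round(1))
E
```

```text
[ 0.45255403 -0.2651902   0.201217  ] [ 3.14149139e+00  1.20315385e-04 -1.15304954e+00] 2.3667 [-5.99873991e-01  2.70394348e-01  1.63105456e+00 -2.42598960e-05
  1.24029932e+00  5.53183416e-01]
pin_handle [(0.95, [321.6, 241.7], 1491)]
test_pin [(0.64, [317.5, 243.2], 1422), (0.33, [37.6, 43.4], 6842)]
block_hole [(0.95, [432.2, 307.4], 4020), (0.89, [316.8, 208.5], 6931), (0.65, [347.8, 407.8], 1515)]
[321.3 227.7]
[321.5 242.3]
[321.7 260.2]
```

View pics/w1.png

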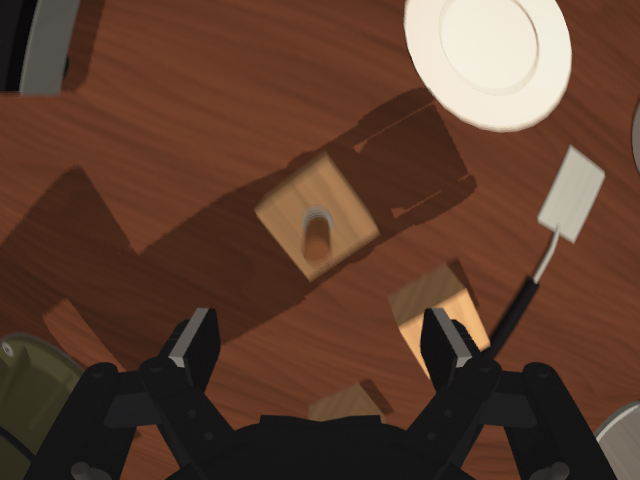

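The wrist view shows the pin top at (316,257), its flange at (318,220) and the block's top corners at (325,152), (379,234), (310,280), (255,211). The jaws straddle the column.

```bash
python3 - <<'E'
from h import *
w=capture("wrist")
print("top",onz(w,(316,257),.134,True),"fl",onz(w,(318,220),.067,True))
c=[onz(w,u,.064,True) for u in[(325,152),(379,234),(310,280),(255,211)]]
print("blk",np.mean(c,0),[np.linalg.norm(c[i]-c[i-1]) for i in range(4)])
for n in("pin_handle",):
    q=finder.outline_of(w,n)[0]; print(onz(w,q["centre"],.1,True))
    ys,xs=np.nonzero(q["region"]); 
    for y in range(ys.min(),ys.max(),8): print(y,xs[ys==y].min(),xs[ys==y].max())
E
```

```text
top [ 0.45148294 -0.26412977  0.134     ] fl [ 0.45642507 -0.26289984  0.067     ]
blk [ 0.45495247 -0.26294086  0.064     ] [np.float64(0.07118066475025625), np.float64(0.07763752424194072), np.float64(0.06817308279072905), np.float64(0.07264321387935732)]
[ 0.45321443 -0.26624706  0.1       ]
211 313 323
219 304 331
227 303 332
235 305 330
243 304 330
251 303 330
259 304 329
```

{"op": "move_arm", "data": {
  "moves": [
    [[85,0,0,20,0,0,0],[85,0,0,40,0,0,0],[85,0,0,60,0,0,0],[85,0,0,80,0,0,0],[85,0,0,100,0,0,0],[85,0,0,112,0,0,0],[85,0,0,119,0,0,0],[50,0,0,119,0,0,0]]
  ]
}}

```text
time: 3.33
eef_pos: [0.45, -0.2682, 0.0811]
orientation: [3.14, 0.002, -1.155]
force: [-0.0, 0.3, -0.0]
grip_width: 0.0752
```

{"op": "move_arm", "data": {
  "moves": [
    [[15,0,0,0,0,0,0],[10,0,0,0,0,0,0],[10,0,0,0,0,0,0],[10,0,0,0,0,0,0],[10,0,0,0,0,0,0],[10,0,0,0,0,0,0],[10,0,0,0,0,0,0],[10,0,0,0,0,0,0]]
  ]
}}

```text
time: 4.0
eef_pos: [0.4502, -0.2683, 0.0817]
orientation: [3.141, 0.001, -1.155]
force: [-1.0, 0.3, 7.0]
grip_width: 0.0174
```

```bash
python3 - <<'E'
from h import *
o=observe();print(o["eef_pos"],o["orientation"],o["time"],o["force"],o["grip_width"])
w=capture("wrist"); save(w,"w2.png")
E
```

```text
[ 0.45023029 -0.26831213  0.08165764] [ 3.14065805e+00  9.99513743e-04 -1.15519702e+00] 4.0 [-1.00783979  0.25955517  6.97199629] 0.0174070733202221
```

View pics/w2.png

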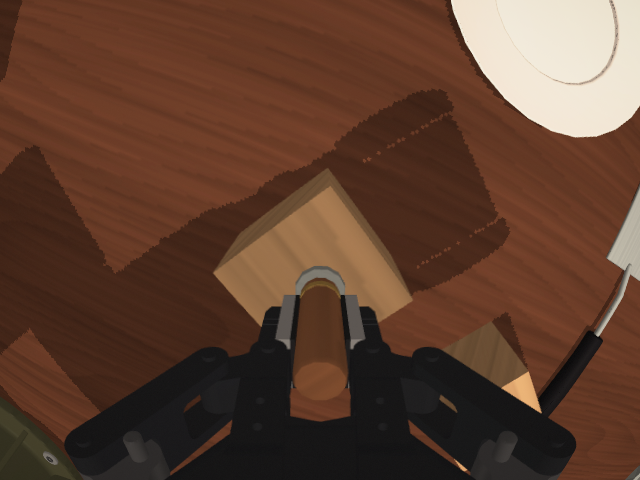

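Gripped at 17.4 mm, with the handle at column 320 centred between the pads and the flange on the block. Lift.

{"op": "move_arm", "data": {
  "moves": [
    [[10,0,0,-8,0,0,0],[10,0,0,-20,0,0,0],[10,0,0,-40,0,0,0],[10,0,0,-60,0,0,0],[10,0,0,-85,0,0,0],[10,0,0,-110,0,0,0],[10,0,0,-126,0,0,0],[10,0,0,-126,0,0,0]]
  ]
}}

```text
time: 4.72
eef_pos: [0.4513, -0.2689, 0.2116]
orientation: [-3.14, -0.004, -1.155]
force: [0.2, 0.3, -0.5]
grip_width: 0.0177
```

{"op": "move_arm", "data": {
  "moves": [
    [[10,-20,-18,0,0,0,0],[10,-45,-40,0,0,0,0],[10,-72,-64,0,0,0,0],[10,-100,-88,0,0,0,0],[10,-128,-113,0,0,0,0],[10,-156,-138,0,0,0,0],[10,-180,-159,0,0,0,0],[10,-200,-177,0,0,0,0]]
  ]
}}

```text
time: 5.38
eef_pos: [0.5325, -0.0121, 0.2106]
orientation: [-3.14, -0.003, -1.154]
force: [0.4, -0.7, -0.8]
grip_width: 0.0171
```

```bash
python3 - <<'E'
from h import *
o=observe();print(o["eef_pos"],o["orientation"],o["time"],o["force"],o["grip_width"])
yaw=o["orientation"][2];g=np.array([.5686,.1015])-o["eef_pos"][:2]
print("tool dx,dy",1000*np.array([g@[np.cos(yaw),np.sin(yaw)],g@[np.sin(yaw),-np.cos(yaw)]]))
E
```

```text
[ 0.53245872 -0.01208951  0.21062453] [-3.14032713 -0.00317412 -1.15394911] 5.3833 [ 0.44115138 -0.70893826 -0.80008758] 0.017145874539999554
tool dx,dy [-89.22996525 -79.03658121]
```

{"op": "move_arm", "data": {
  "moves": [
    [[10,-22,-20,0,0,0,0],[10,-45,-40,0,0,0,0],[10,-65,-58,0,0,0,0],[10,-80,-70,0,0,0,0],[10,-89,-79,0,0,0,0],[10,-89,-79,0,0,0,0],[10,-89,-79,0,0,0,0],[10,-89,-79,0,0,0,0]]
  ]
}}

```text
time: 6.05
eef_pos: [0.5685, 0.1004, 0.2102]
orientation: [-3.141, -0.003, -1.155]
force: [0.4, -0.7, -0.3]
grip_width: 0.0176
```

```bash
python3 - <<'E'
from h import *
o=observe();print(o["eef_pos"],o["orientation"],o["time"],o["force"],o["grip_width"])
w=capture("wrist"); s=capture("side")
im=cv2.cvtColor(w["color"],cv2.COLOR_RGB2BGR)[120:420,200:440]
i2=cv2.cvtColor(s["color"],cv2.COLOR_RGB2BGR)[210:310,225:325]
cv2.imwrite("pics/m3.png",np.hstack([cv2.resize(im,(464,580),interpolation=cv2.INTER_CUBIC),cv2.resize(i2,(336,580)) if 0 else cv2.copyMakeBorder(cv2.resize(i2,(336,336),interpolation=cv2.INTER_CUBIC),0,244,0,0,0)]))
e=o["eef_pos"];print("tip pred",proj(w,e+[0,0,-.0727],True),proj(s,e+[0,0,-.0727]), "recess",proj(w,(.5686,.1015,.103),True),proj(s,(.5686,.1015,.103)))
E
```

```text
[0.56849898 0.10035374 0.21018391] [-3.14089243 -0.00326586 -1.1546345 ] 6.05 [ 0.35292733 -0.69178611 -0.29579716] 0.01764717242579583
tip pred [319.29180369 254.47544374] [275.65214605 272.45772748] recess [317.7808693 236.7087622] [275.94184884 281.7388691 ]
```

View pics/m3.png

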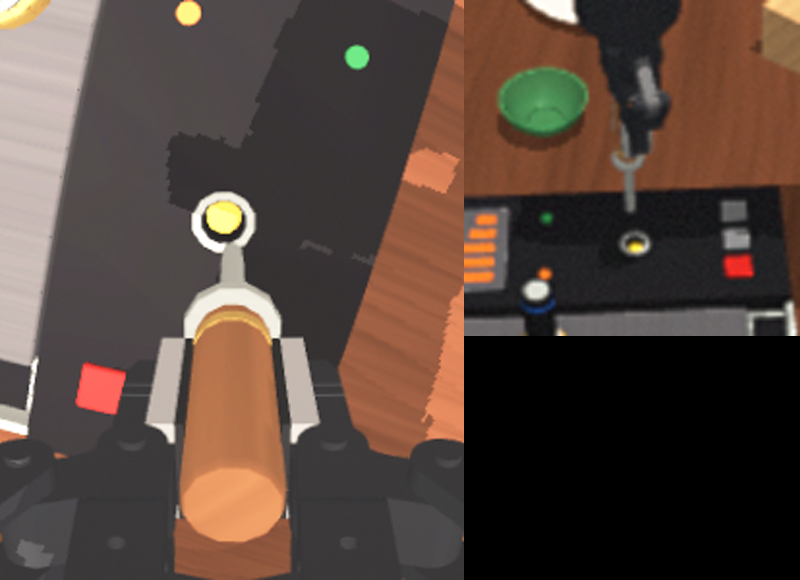

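Wrist crop: tip at about (320,246), recess ring centre (315.4,234.8). Side crop: tip at (274.1,272.8), recess (275.9,282.3).

```bash
python3 - <<'E'
from h import *
w=capture("wrist"); s=capture("side"); o=observe()
T=tri([ray(w,(320,245.5),True),ray(s,(274.1,272.8))]); Q=tri([ray(w,(315.4,234.8),True),ray(s,(275.9,282.3))])
print("tip",T,"rec",Q)
print("tip on z",[onz(w,(320,245.5),z,True).round(4) for z in(.1375,.133)],"rec",onz(w,(315.4,234.8),.103,True),onz(s,(275.9,282.3),.103))
# handle top centre (232,505)/1.933 , flange centre ~ (233,318)
print("handle top",onz(w,(200+232/1.933,120+505/1.933),o["eef_pos"][2]-.0727+.125,True))
C,_=ray(w,(320,240),True);print("cam",C, o["eef_pos"])
g=(Q[0]-T[0])[:2];yaw=o["orientation"][2];print(1000*np.array([g@[np.cos(yaw),np.sin(yaw)],g@[np.sin(yaw),-np.cos(yaw)]]))
E
```

```text
tip (array([0.57307623, 0.10161304, 0.13639401]), [np.float64(0.0007495687005091714), np.float64(0.0007495687005091902)]) rec (array([0.56878205, 0.10321128, 0.10239009]), [np.float64(0.00034879539419184274), np.float64(0.00034879539419191473)])
tip on z [array([0.5741, 0.1022, 0.1375]), array([0.5727, 0.1015, 0.133 ])] rec [0.56927663 0.1034634  0.103     ] [0.5684103  0.10349889 0.103     ]
handle top [0.57248324 0.10195307 0.26286519]
cam [0.6420085  0.13307104 0.35377353] [0.56863978 0.10043622 0.21056519]
[-3.19611855  3.28316075]
```

{"op": "move_arm", "data": {
  "moves": [
    [[10,-2,2,2,0,0,0],[10,-3.2,3.3,8,0,0,0],[10,-3.2,3.3,16,0,0,0],[10,-3.2,3.3,22,0,0,0],[10,-3.2,3.3,27,0,0,0],[10,-3.2,3.3,27,0,0,0],[10,-3.2,3.3,27,0,0,0],[10,-3.2,3.3,27,0,0,0]]
  ]
}}

```text
time: 6.92
eef_pos: [0.5645, 0.102, 0.1837]
orientation: [-3.14, -0.003, -1.155]
force: [-0.3, -0.1, -1.4]
grip_width: 0.0173
```

```bash
python3 - <<'E'
from h import *
o=observe();print(o["eef_pos"],o["orientation"],o["time"],o["force"],o["grip_width"])
w=capture("wrist"); s=capture("side"); t=capture("top")
f=lambda p,x,y,a,b,k:cv2.resize(cv2.cvtColor(p["color"],cv2.COLOR_RGB2BGR)[y:y+b,x:x+a],None,fx=k,fy=k,interpolation=cv2.INTER_CUBIC)
cv2.imwrite("pics/m4.png",np.hstack([f(w,280,200,80,100,5),f(s,250,245,60,75,6.6667)]))
E
```

```text
[0.56454443 0.10200035 0.18372525] [-3.13992326 -0.00337867 -1.15506046] 6.9167 [-0.32276211 -0.08328278 -1.36240957] 0.01734668372413972
```

View pics/m4.png

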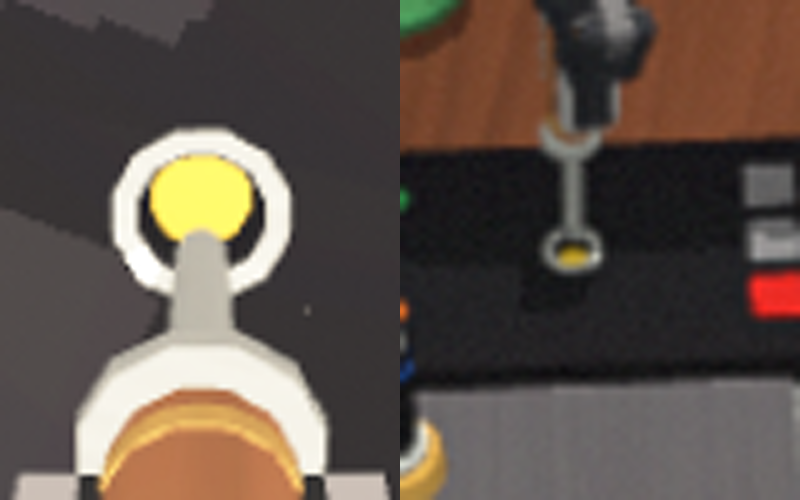

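The tip is laterally centred over the ring: wrist tip (320,247) against ring (320,242), which the 6 mm height difference explains. Pressing.

{"op": "move_arm", "data": {
  "moves": [
    [[10,0,0,5,0,0,0],[10,0,0,9,0,0,0],[10,0,0,12,0,0,0],[10,0,0,14,0,0,0],[10,0,0,16,0,0,0],[10,0,0,17,0,0,0],[10,0,0,17,0,0,0],[10,0,0,17,0,0,0]]
  ],
  "force": 30
}}

```text
time: 7.73
eef_pos: [0.5646, 0.102, 0.1671]
orientation: [-3.139, -0.003, -1.155]
force: [-1.3, 0.7, 1.9]
grip_width: 0.017
```

{"op": "move_arm", "data": {
  "moves": [
    [[10,0,0,1,0,0,0],[10,0,0,2,0,0,0],[10,0,0,2.5,0,0,0],[10,0,0,2.5,0,0,0],[10,0,0,2.5,0,0,0],[10,0,0,2.5,0,0,0],[10,0,0,2.5,0,0,0],[10,0,0,2.5,0,0,0]]
  ]
}}

```text
time: 8.4
eef_pos: [0.5649, 0.102, 0.1652]
orientation: [-3.138, -0.004, -1.155]
force: [-2.0, -0.3, 7.0]
grip_width: 0.0174
```

{"op": "move_arm", "data": {
  "moves": [
    [[10,0,0,1,0,0,0],[10,0,0,1.5,0,0,0],[10,0,0,1.5,0,0,0],[10,0,0,1.5,0,0,0],[10,0,0,1.5,0,0,0],[10,0,0,1.5,0,0,0],[10,0,0,1.5,0,0,0],[10,0,0,1.5,0,0,0]]
  ]
}}

```text
time: 9.07
eef_pos: [0.5653, 0.1021, 0.1649]
orientation: [-3.137, -0.004, -1.155]
force: [-3.3, 0.3, 12.7]
grip_width: 0.017
```

Bottomed out: 14 N at 0.3 mm of extra travel. Retract and go back.

{"op": "move_arm", "data": {
  "moves": [
    [[10,0,0,-4,0,0,0],[10,0,0,-10,0,0,0],[10,0,0,-18,0,0,0],[10,0,0,-28,0,0,0],[10,0,0,-38,0,0,0],[10,0,0,-46,0,0,0],[10,0,0,-46,0,0,0],[10,0,0,-46,0,0,0]]
  ]
}}

```text
time: 9.73
eef_pos: [0.5651, 0.1022, 0.2114]
orientation: [-3.136, -0.004, -1.155]
force: [0.2, -0.2, -1.2]
grip_width: 0.0172
```

{"op": "move_arm", "data": {
  "moves": [
    [[10,20,18,0,0,0,0],[10,45,40,0,0,0,0],[10,72,64,0,0,0,0],[10,100,88,0,0,0,0],[10,128,113,0,0,0,0],[10,156,138,0,0,0,0],[10,180,159,0,0,0,0],[10,200,177,0,0,0,0]]
  ]
}}

```text
time: 10.4
eef_pos: [0.4828, -0.1541, 0.2108]
orientation: [-3.137, -0.004, -1.156]
force: [0.1, 0.3, 0.2]
grip_width: 0.0173
```

```bash
python3 - <<'E'
from h import *
o=observe();print(o["eef_pos"],o["orientation"],o["time"],o["force"],o["grip_width"])
yaw=o["orientation"][2];g=np.array([.4502,-.2683])-o["eef_pos"][:2]
print("tool dx,dy",1000*np.array([g@[np.cos(yaw),np.sin(yaw)],g@[np.sin(yaw),-np.cos(yaw)]]))
E
```

```text
[ 0.48282788 -0.15414316  0.21079128] [-3.1365401  -0.00404771 -1.15591763] 10.4 [0.14103127 0.27658578 0.15777916] 0.017314434811712222
tool dx,dy [91.32076404 75.87411408]
```

{"op": "move_arm", "data": {
  "moves": [
    [[10,22,19,0,0,0,0],[10,45,38,0,0,0,0],[10,66,55,5,0,0,0],[10,82,68,10,0,0,0],[10,91.3,75.9,20,0,0,0],[10,91.3,75.9,25,0,0,0],[10,91.3,75.9,25,0,0,0],[10,91.3,75.9,25,0,0,0]]
  ]
}}

```text
time: 11.07
eef_pos: [0.4505, -0.2674, 0.1853]
orientation: [-3.137, -0.003, -1.155]
force: [-0.3, 0.2, -1.2]
grip_width: 0.017
```

```bash
python3 - <<'E'
from h import *
o=observe();print(o["eef_pos"],o["orientation"],o["time"],o["force"],o["grip_width"])
w=capture("wrist"); s=capture("side"); t=capture("top")
f=lambda p,x,y,a,b,k:cv2.resize(cv2.cvtColor(p["color"],cv2.COLOR_RGB2BGR)[y:y+b,x:x+a],None,fx=k,fy=k,interpolation=cv2.INTER_CUBIC)
cv2.imwrite("pics/m5.png",np.hstack([f(w,250,150,133,167,3),f(s,300,170,60,75,6.6667)[:500]]) if 0 else np.hstack([cv2.resize(f(w,250,150,134,167,1),(402,501)),cv2.resize(f(s,300,170,60,75,1),(398,501),interpolation=cv2.INTER_CUBIC)]))
E
```

```text
[ 0.45046398 -0.26740576  0.18526211] [-3.13700763e+00 -2.95121949e-03 -1.15528540e+00] 11.0667 [-0.34644837  0.17366049 -1.16283007] 0.017015353585546154
```

View pics/m5.png

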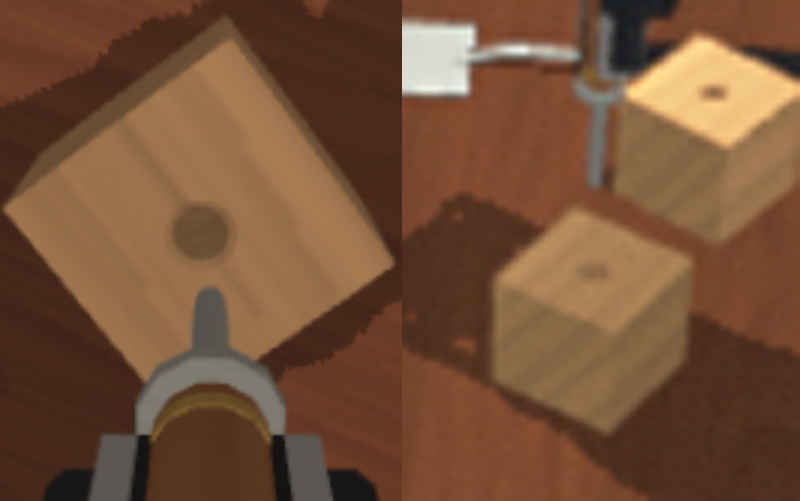

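Wrist: hole (317.3,227.3), tip (320,248). Side: hole (329.0,210.6), tip (329.3,197.6).

```bash
python3 - <<'E'
from h import *
w=capture("wrist"); s=capture("side"); o=observe()
T=tri([ray(w,(320,248),True),ray(s,(329.3,197.6))]); Q=tri([ray(w,(317.3,227.3),True),ray(s,(329,210.6))])
print("tip",T,"hole",Q)
print("tip",onz(w,(320,248),.1115,True),"hole",onz(w,(317.3,227.3),.064,True),onz(s,(329,210.6),.064))
yaw=o["orientation"][2]
for g in((Q[0]-T[0])[:2],(onz(w,(317.3,227.3),.064,True)-onz(w,(320,248),.1115,True))[:2]):print(1000*np.array([g@[np.cos(yaw),np.sin(yaw)],g@[np.sin(yaw),-np.cos(yaw)]]))
E
```

```text
tip (array([ 0.45361822, -0.26678613,  0.11205772]), [np.float64(0.0011693165307022815), np.float64(0.0011693165307022039)]) hole (array([ 0.45186334, -0.26561719,  0.0601538 ]), [np.float64(0.0008250347165322751), np.float64(0.0008250347165322876)])
tip [ 0.45461775 -0.26648267  0.1115    ] hole [ 0.45369986 -0.26494695  0.064     ] [ 0.4509497  -0.26136408  0.064     ]
[-1.7781361   1.13324729]
[-1.7756142   0.21942621]
```

{"op": "move_arm", "data": {
  "moves": [
    [[10,-1.8,0.6,10,0,0,0],[10,-1.8,0.6,25,0,0,0],[10,-1.8,0.6,38,0,0,0],[10,-1.8,0.6,50,0,0,0],[10,-1.8,0.6,62,0,0,0],[10,-1.8,0.6,74,0,0,0],[10,-1.8,0.6,84,0,0,0],[10,-1.8,0.6,84,0,0,0]]
  ]
}}

```text
time: 11.98
eef_pos: [0.4491, -0.2658, 0.0999]
orientation: [-3.138, -0.002, -1.155]
force: [-0.2, 0.8, -0.9]
grip_width: 0.0171
```

Inserted cleanly, with no side force. Seat the flange.

{"op": "move_arm", "data": {
  "moves": [
    [[10,0,0,6,0,0,0],[10,0,0,11,0,0,0],[10,0,0,14,0,0,0],[10,0,0,15.5,0,0,0],[10,0,0,16.5,0,0,0],[10,0,0,17,0,0,0],[10,0,0,17,0,0,0],[10,0,0,17,0,0,0]]
  ]
}}

```text
time: 12.65
eef_pos: [0.4493, -0.2659, 0.0831]
orientation: [-3.138, -0.002, -1.155]
force: [-0.6, 0.1, -0.6]
grip_width: 0.017
```

{"op": "move_arm", "data": {
  "moves": [
    [[10,0,0,1,0,0,0],[10,0,0,1.5,0,0,0],[10,0,0,1.5,0,0,0],[40,0,0,1.5,0,0,0],[85,0,0,1.5,0,0,0],[85,0,0,1.5,0,0,0],[85,0,0,1.5,0,0,0],[85,0,0,1.5,0,0,0]]
  ]
}}

```text
time: 13.32
eef_pos: [0.4493, -0.2659, 0.0816]
orientation: [-3.138, -0.002, -1.155]
force: [0.1, 0.3, 0.6]
grip_width: 0.0765
```

{"op": "move_arm", "data": {
  "moves": [
    [[85,0,0,0,0,0,0],[85,0,0,-15,0,0,0],[85,0,0,-30,0,0,0],[85,0,0,-50,0,0,0],[85,0,0,-80,0,0,0],[85,0,0,-110,0,0,0],[85,0,0,-140,0,0,0],[85,0,0,-150,0,0,0]]
  ]
}}

```text
time: 13.98
eef_pos: [0.4495, -0.2664, 0.236]
orientation: [-3.135, -0.007, -1.155]
force: [0.4, -0.0, 0.5]
grip_width: 0.0849
```

```bash
python3 - <<'E'
from h import *
o=observe();print(o["eef_pos"],o["orientation"],o["time"],o["force"],o["grip_width"],o["qpos"])
w=capture("wrist"); s=capture("side"); t=capture("top")
f=lambda p,x,y,a,b:cv2.resize(cv2.cvtColor(p["color"],cv2.COLOR_RGB2BGR)[y:y+b,x:x+a],(400,400),interpolation=cv2.INTER_CUBIC)
cv2.imwrite("pics/m6.png",np.hstack([f(w,240,170,150,150),f(s,300,170,60,60)]))
yaw=o["orientation"][2];g=np.array([.6213,.2120])-o["eef_pos"][:2]
print("tool dx,dy",1000*np.array([g@[np.cos(yaw),np.sin(yaw)],g@[np.sin(yaw),-np.cos(yaw)]]))
for z in(.064,.134):print(proj(s,(.4535,-.2655,z)),proj(w,(.4535,-.2655,z),True))
E
```

```text
[ 0.44949055 -0.26640509  0.23604492] [-3.13466558 -0.00704748 -1.15480329] 13.9833 [ 0.41021935 -0.01136928  0.51625465] 0.08487873004313568 [-0.6061756   0.22943701  1.5987105   0.00231725  1.30382009  0.5480027 ]
tool dx,dy [-368.17660424 -350.47953241]
[328.30512861 209.74044429] [319.24329312 211.50652066]
[329.27683068 192.44647741] [319.79722386 235.06768794]
```

View pics/m6.png

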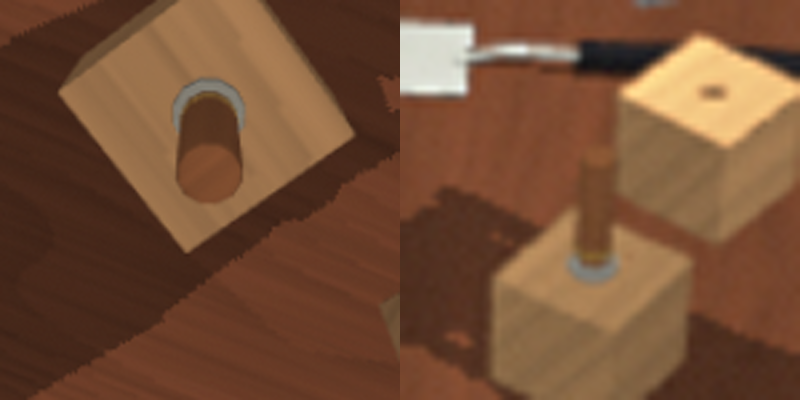

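The wrist and side crops show the pin upright, with its flange flat on the block. Now travel to the probe.

{"op": "move_arm", "data": {
  "moves": [
    [[85,-20,-19,0,0,0,0],[85,-47,-45,0,0,0,0],[85,-75,-71,0,0,0,0],[85,-103,-98,0,0,0,0],[85,-131,-125,0,0,0,0],[85,-159,-152,0,0,0,0],[85,-187,-179,0,0,0,0],[85,-215,-205,0,0,0,0]]
  ],
  "force": 20
}}

```text
time: 14.8
eef_pos: [0.549, 0.0157, 0.2294]
orientation: [-3.14, -0.001, -1.155]
force: [0.7, -1.0, -0.3]
grip_width: 0.0851
```

```bash
cat > go.py <<'E'
from h import *
from scipy.spatial.transform import Rotation as R
def go(x,y,z):
    o=observe();M=R.from_euler('xyz',o["orientation"]); T=R.from_euler('xyz',[np.pi,0,o["orientation"][2]])
    print(o["eef_pos"].round(4),o["orientation"].round(4),round(float(o["time"]),2),o["force"].round(1),o["grip_width"].round(4))
    print("shift",(M.inv().apply(np.array([x,y,z])-o["eef_pos"])*1000).round(1),"rot",np.degrees((M.inv()*T).as_rotvec()).round(2))
E
python3 -c "
from go import *
go(.6213,.2125,.215)"
```

```text
Traceback (most recent call last):
  File "go.py", line 5, in go
    print(o["eef_pos"].round(4),o["orientation"].round(4),round(float(o["time"]),2),o["force"].round(1),o["grip_width"].round(4))
                                                                                                        ^^^^^^^^^^^^^^^^^^^^^
AttributeError: 'float' object has no attribute 'round'
```

{"op": "move_arm", "data": {
  "moves": [
    [[85,-28,-27,2,0,0,0],[85,-56,-54,4,0,0,0],[85,-84,-81,6,0,0,0],[85,-110,-106,8,0,0,0],[85,-132,-128,10,0,0,0],[85,-145,-140,12,0,0,0],[85,-151,-146,12,0,0,0],[85,-151,-146,12,0,0,0]]
  ]
}}

```text
time: 15.47
eef_pos: [0.6212, 0.2139, 0.2149]
orientation: [3.14, -0.001, -1.153]
force: [0.4, 0.0, -0.8]
grip_width: 0.085
```

```bash
sed -i 's/o\["grip_width"\].round(4)/o["grip_width"]/' go.py; python3 - <<'E'
from go import *
go(.6213,.2125,.122)
w=capture("wrist"); s=capture("side"); t=capture("top")
f=lambda p,x,y,a,b:cv2.resize(cv2.cvtColor(p["color"],cv2.COLOR_RGB2BGR)[y:y+b,x:x+a],(400,400),interpolation=cv2.INTER_CUBIC)
cv2.imwrite("pics/m7.png",np.hstack([f(w,270,190,100,100),f(s,220,270,60,60)]))
for z in(.107,.112,.167):print(proj(s,(.6213,.2125,z)),proj(w,(.6213,.2125,z),True))
for n in("probe_head","probe"):
    for p,k in((w,"w"),(s,"s")): print(n,k,[(round(q["score"],2),np.round(q["centre"],1).tolist(),int(q["region"].sum())) for q in finder.outline_of(p,n)[:2]])
E
```

```text
[0.6212 0.2139 0.2149] [ 3.1397e+00 -8.0000e-04 -1.1531e+00] 15.47 [ 0.4  0.  -0.8] 0.08501586561497954
shift [ 1.2  0.3 92.9] rot [ 0.11 -0.04 -0.  ]
[248.20786496 311.71006022] [321.42705228 237.38918801]
[248.06929927 310.42888912] [321.46123525 239.59925565]
[246.49162734 295.84181687] [321.93553379 270.53233813]
probe_head w [(0.89, [319.4, 250.0], 2496)]
probe_head s [(0.63, [246.2, 302.8], 213), (0.44, [328.7, 205.6], 29)]
probe w [(0.9, [319.8, 248.6], 2561)]
probe s [(0.47, [246.2, 306.0], 208)]
```

View pics/m7.png

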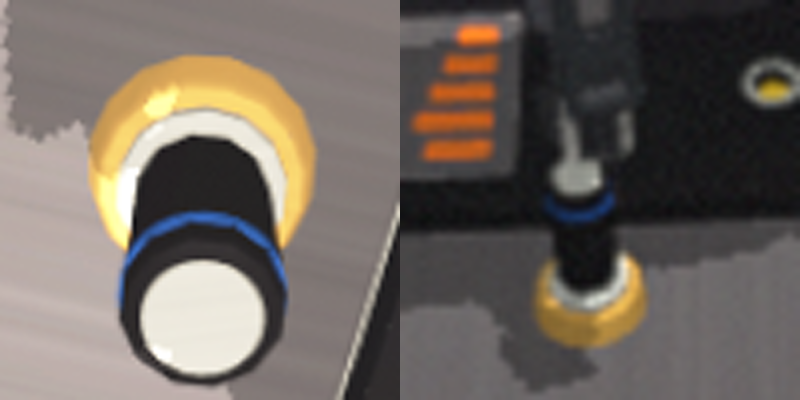

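The wrist crop shows the head's top disc at (321,269) and the collar centre at column 321. Gripped objects sit at column 320.2, so shift about +0.5 mm in tool x and descend.

{"op": "move_arm", "data": {
  "moves": [
    [[85,0.5,-0.4,12,0.1,0,0],[85,0.5,-0.4,30,0.1,0,0],[85,0.5,-0.4,48,0.1,0,0],[85,0.5,-0.4,66,0.1,0,0],[85,0.5,-0.4,80,0.1,0,0],[85,0.5,-0.4,90,0.1,0,0],[85,0.5,-0.4,92,0.1,0,0],[85,0.5,-0.4,92,0.1,0,0]]
  ]
}}

```text
time: 16.48
eef_pos: [0.6223, 0.2112, 0.1257]
orientation: [-3.139, -0.001, -1.156]
force: [0.4, 0.0, 0.6]
grip_width: 0.0848
```

```bash
python3 - <<'E'
from go import *
go(.6213,.2125,.122)
w=capture("wrist")
save(w,"m8.png",(220,170,420,450),2)
E
```

```text
[0.6223 0.2112 0.1257] [-3.1385e+00 -1.3000e-03 -1.1562e+00] 16.48 [0.4 0.  0.6] 0.08477167810127482
shift [-1.6  0.4  3.7] rot [-0.18 -0.08  0.  ]
```

View pics/m8.png

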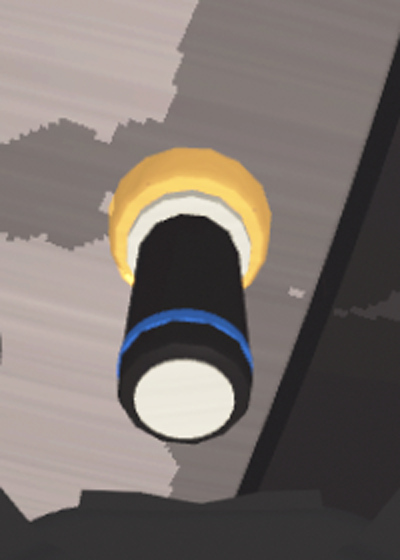

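The wrist view shows the head's top at (312.5,370) and collar centre column 315, so the jaws sit about 2.5 mm too far along +x. Correct by -2.5 mm and go down 3 mm.

{"op": "move_arm", "data": {
  "moves": [
    [[85,-1,0,1,0,0,0],[85,-2,0,2,-0.1,0,0],[85,-2.5,0,3,-0.2,-0.1,0],[85,-2.5,0,3,-0.2,-0.1,0],[85,-2.5,0,3,-0.2,-0.1,0],[85,-2.5,0,3,-0.2,-0.1,0],[85,-2.5,0,3,-0.2,-0.1,0],[85,-2.5,0,3,-0.2,-0.1,0]]
  ]
}}

```text
time: 17.2
eef_pos: [0.6217, 0.2137, 0.1235]
orientation: [-3.141, 0.0, -1.156]
force: [0.0, -0.5, 0.2]
grip_width: 0.085
```

```bash
python3 - <<'E'
from go import *
go(.6213,.2125,.122)
w=capture("wrist")
im=w["color"].astype(int)[300:440,270:370]
# bright disc (head top), near white & low saturation, largest blob
m=((im.min(2)>185)&(im.max(2)-im.min(2)<30)).astype(np.uint8)
n,l,st,c=cv2.connectedComponentsWithStats(m); print([(st[i].tolist(),(c[i]+[270,300]).round(1).tolist()) for i in np.argsort(-st[1:,4])[:3]+1] if n>1 else n)
print([(q["score"],np.round(q["centre"],1)) for q in finder.outline_of(w,"probe_head")[:1]])
q=finder.outline_of(w,"probe_head")[0]["region"]; ys,xs=np.nonzero(q)
for y in range(ys.min(),ys.max(),12): print(y,xs[ys==y].min(),xs[ys==y].max(),(xs[ys==y].min()+xs[ys==y].max())/2)
E
```

```text
[0.6217 0.2137 0.1235] [-3.1407e+00  3.0000e-04 -1.1561e+00] 17.2 [ 0.  -0.5  0.2] 0.08498052690336048
shift [0.9 0.8 1.5] rot [-0.05  0.02 -0.  ]
[([24, 55, 50, 39, 1510], [318.8, 374.2]), ([19, 0, 5, 9, 29], [290.8, 303.1]), ([76, 0, 4, 9, 26], [347.4, 303.1])]
[(0.76, array([321. , 332.5]))]
267 313 324 318.5
279 293 344 318.5
291 288 350 319.0
303 289 349 319.0
315 292 347 319.5
327 290 348 319.0
339 289 350 319.5
351 286 353 319.5
363 285 354 319.5
375 286 351 318.5
387 294 344 319.0
```

Column 319 against 320 is about 0.4 mm, so close gently.

{"op": "move_arm", "data": {
  "moves": [
    [[50,0,0,0,0,0,0],[30,0,0,0,0,0,0],[18,0,0,0,0,0,0],[18,0,0,0,0,0,0],[18,0,0,0,0,0,0],[18,0,0,0,0,0,0],[18,0,0,0,0,0,0],[18,0,0,0,0,0,0]]
  ],
  "force": 20
}}

```text
time: 18.02
eef_pos: [0.6216, 0.2137, 0.1236]
orientation: [-3.141, 0.0, -1.156]
force: [-0.0, -0.4, 1.1]
grip_width: 0.0229
```

```bash
python3 -c "
from go import *
go(.6213,.2125,.1700);o=observe();print(o['ft_torque'])"
```

```text
[0.6216 0.2137 0.1236] [-3.1407e+00  3.0000e-04 -1.1560e+00] 18.02 [-0.  -0.4  1.1] 0.022941485139863767
shift [  1.    0.8 -46.4] rot [-0.05  0.02 -0.  ]
[ 0.0693285   0.06423204 -0.03207726]
```

Gripped at 22.9 mm with almost no side force. Draw slowly.

{"op": "move_arm", "data": {
  "moves": [
    [[18,0,0,-1,0,0,0],[18,0,0,-3,0,0,0],[18,0,0,-5,0,0,0],[18,0,0,-7,0,0,0],[18,0,0,-9,0,0,0],[18,0,0,-11,0,0,0],[18,0,0,-12,0,0,0],[18,0,0,-12,0,0,0]]
  ]
}}

```text
time: 18.68
eef_pos: [0.6218, 0.2138, 0.136]
orientation: [-3.14, 0.0, -1.156]
force: [-0.2, 0.1, -1.4]
grip_width: 0.0229
```

{"op": "move_arm", "data": {
  "moves": [
    [[18,0,0,-2,0,0,0],[18,0,0,-5,0,0,0],[18,0,0,-8,0,0,0],[18,0,0,-11,0,0,0],[18,0,0,-14,0,0,0],[18,0,0,-16,0,0,0],[18,0,0,-17,0,0,0],[18,0,0,-17,0,0,0]]
  ]
}}

```text
time: 19.35
eef_pos: [0.6218, 0.2138, 0.1533]
orientation: [-3.14, 0.0, -1.156]
force: [-0.4, 0.8, -0.6]
grip_width: 0.023
```

{"op": "move_arm", "data": {
  "moves": [
    [[18,0,0,-2,0,0,0],[18,0,0,-5,0,0,0],[18,0,0,-8,0,0,0],[18,0,0,-11,0,0,0],[18,0,0,-14,0,0,0],[18,0,0,-16,0,0,0],[18,0,0,-16.5,0,0,0],[18,0,0,-16.5,0,0,0]]
  ]
}}

```text
time: 20.02
eef_pos: [0.6218, 0.2138, 0.17]
orientation: [-3.139, 0.0, -1.156]
force: [-0.5, 0.5, -1.5]
grip_width: 0.0233
```

```bash
python3 - <<'E'
from go import *
go(.6216,.2137,.1700)
w=capture("wrist"); s=capture("side"); t=capture("top")
f=lambda p,x,y,a,b:cv2.resize(cv2.cvtColor(p["color"],cv2.COLOR_RGB2BGR)[y:y+b,x:x+a],(400,400),interpolation=cv2.INTER_CUBIC)
cv2.imwrite("pics/m9.png",np.vstack([np.hstack([f(w,240,200,160,160)[100:350],f(s,215,260,70,70)[100:350]]),cv2.resize(cv2.cvtColor(s["color"],cv2.COLOR_RGB2BGR)[170:290,220:380],(800,600))[:300]]))
E
```

```text
[0.6218 0.2138 0.17  ] [-3.1395e+00  1.0000e-04 -1.1561e+00] 20.02 [-0.5  0.5 -1.5] 0.023340181796801474
shift [-0.   0.2 -0. ] rot [-0.12  0.01 -0.  ]
```

View pics/m9.png

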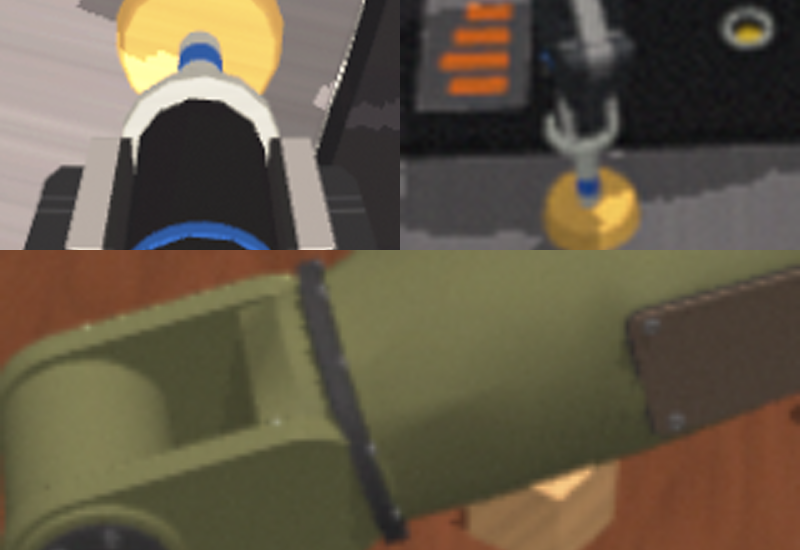

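The blue band is fully clear of the collar, with a sliver of steel showing under it, and the yellow button is up. Drawn 46.4 mm with side force under 1 N, so I'm handing in.

```bash
python3 -c "
from go import *
o=observe();print(o['eef_pos'],np.abs(o['dq']).max(),o['force'],o['grip_width']);print(r.finish_job())"
```

```text
[0.62168678 0.21375593 0.16954779] 0.0019971884522732367 [ 0.4984587   0.61939183 -0.92328105] 0.023077329966382825
the job is handed in; nothing more can be done
None
```

The probe check is done and handed in at about 20 s of the 54 s allowed.

- **Button:** I took the pin from the leftmost block and pressed the test button until it bottomed out. The force rose to about 14 N with only 0.3 mm more travel, so I took it as fully down; the joint value itself can't be read.
- **Pin:** it went back into its block and was let go. A picture showed it upright with its flange flat on the block. In the last side view the arm hid it, so I did not see it again after that.
- **Probe:** I gripped it by the head and drew it 46 mm straight up, with side force under 1 N. It is still held steady at 23 mm finger opening, with the tool within about 0.002 rad of vertical. The last pictures show the blue band just clear of the collar and the button back up.
- **Bystanders:** the arm touched none of them as far as the forces and pictures showed, but I did not measure their positions at the end.

Side-camera positions differed from the wrist camera by 2–4 mm, so I corrected from close-up wrist views before each grasp and fit.

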